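# Check pull of the tray kitchen's long spring scale

## Robot

A 7-joint arm with a two-finger parallel gripper is mounted at the origin on the work surface. World frame = base frame: x ahead of the robot, y to its left, z up, the work surface at z = 0. Lengths are in m, angles in rad, forces in N, time in s.
With the tool pointing down it reaches from about 0.425 to 1.025 m from the base axis. Payload 9.4 kg.
Tool frame: the origin (TCP) lies between the finger pads; the fingertips stand 22 mm ahead of it and the grasp point (between the pads) lies 3 mm ahead of it; z points along the fingers, y is the line along which they close (so a half turn about z gives the same grasp; the last joint's range is limited). The gripper opens to 93 mm and grips with 3 to 60 N. Pads are 15 mm wide; open, the fingers measure 128 mm over their backs; the gripper's body (75 mm by 188 mm) begins 65 mm behind the grasp point.
Start: joints at [1.045, 0.599, -0.003, 1.599, 0.002, 0.943, -0.08], TCP at [0.315, -0.653, 0.241] pointing down, gripper open.
Joint ranges: [-2.57, 2.57], [-0.35, 1.97], [-1.29, 1.29], [0.11, 2.56], [-1.05, 4.19], [0.11, 1.86], [-2.63, 2.63]. Speed limits (rad/s): [2.22, 2.22, 3.01, 3.01, 3.14, 3.14, 3.14].

## Interface

Orientations are given as a 3x3 rotation matrix whose columns are the frame's x, y, z axes.
In Python, from rig import arm, eyes gives the robot as it stands.
- The arm moves only by the tool carry_out, never from a script. Its argument "plan" is a list of rows, each a list of 7 numbers: the gripper command: -1 is fully open, 1 is shut, values between are in proportion, then the shift along the tool's x, y, z in mm, then the turn, a rotation vector about the tool's x, y, z in rad. In form: [[fingers, x, y, z, ax, ay, az], ...]. A call has 1 to 5 rows; each row shifts and turns the commanded pose from where the row before left it, along the tool's axes as they then stand; what a row does not reach is not made up. A row lasts 1/10 s, in which the tool goes at most 50 mm and 8.59 degrees, less where a joint would pass 70% of its speed; a pose out of reach is approached as far as the arm can. A call is refused whole if a number of a shift passes 50 or a number of a turn 0.15, either way. A call with a gripper value outside its range is refused whole. The fingers move at their own pace and stop on an object; "squeeze" is the grip in N (left out, the last holds). Time passes only in rows, so rows that do not move let the fingers close. It gives the time, the measured TCP pose, the force, the opening and the grip force at its end, in the units of the state.
- arm.get_obs(): the state, without advancing time (a new reading comes with each control period).
- eyes.get_image(name): name is "side" or "top"; returns a dict with "img" (420x560x3 uint8, red, green, blue), "depth" (420x560 float32, m along the optical axis (not along the pixel's ray), 0 where there is no reading), "fx", "fy", "cx", "cy" (pixels), "position" and "orientation" of the camera in the world. Camera axes: x right, y up, looking along -z (the intrinsics and any distortion apply to the point x, -y, -z); pixel columns grow to the right and rows downward; lengths in m; the calibration is good to about 2 mm. A picture is of the moment at which its call begins.
- arm.close_job(): hands the job in; it is judged then, once.
The state is a dict: "time_s": time; "joint_pos": joint angles; "qvel": joint speeds; "tau": joint torques, N m; "eef_pos": TCP position; "tool_rot": TCP orientation; "ft_force": force on the tool from outside, world axes, zero at the start; "ft_torque": the same for the moment, N m; "finger_gap": finger opening in m; "finger_force": force on a finger pad.
Only numpy, scipy, OpenCV 4.12 (cv2) and the standard library are available. Lean on these libraries where they do the work, as an engineer would, in place of code of your own. Each camera call takes 0.05 s, during which the arm holds its last target. There are 200 camera calls.

## Task

Two spring scales lie on boards on the kitchen table. Take the long one by its upright wooden grip, pull its slide out until the pointer under the grip is level with the steel clip on the rule, and hold it there steadily for two seconds. Then ease the slide back fully home without letting it snap back, and let go; leave the short scale alone.

Things in the scene. Friction and masses are not known exactly. Their poses are not given: they have to be found in the camera images.
- scale_grip (a point): Centre of the LONG spring scale's upright round wooden grip: post 22 mm in diameter, top 26 mm above this point, free down to 30 mm below it, 76 mm above the table, on the outer end of the steel drawbar. Behind it 47 mm clear gap (when home), then the scale's aluminium tube (top 62 mm above the table). Pulls out along this point's own -x; z up. The pointer, a dark tongue, sits under it towards +y.
- set_mark (a point): Set mark: middle of the top of the small pointed dark steel clip (12 mm wide) beside the rule on the long scale's board, 41 mm to the +y side of the grip's path and 32 mm above the table, so below the fingers. It is 60 to 120 mm along the pull from the grip's home. The pointer is level with it when it and scale_grip have the same place along scale_grip's x axis.
- long_scale_slide (a joint): How far the long scale's slide is out, in m: 0 = fully home, at most 0.15. A spring pulls it home with 2.4 N at home plus 80 N/m (12 N at 0.12); let go, it snaps back. The long scale is fixed to the table: board 400 x 110 x 12 mm, tube 44 mm in diameter and 150 mm long.
- short_scale_slide (a joint): How far the SHORT spring scale's slide is out, in m, 0 = home. Not to be used. Board 240 x 75 mm, tube 28 mm in diameter and 85 mm long, grip 16 mm in diameter, no steel clip. It lies beside the long one, nearer to the robot or farther away, facing about the same way.

How it is judged:
By the outcome, as a careful person would: the job done as asked, in the order asked, and still so for the second after the job is handed in, with the robot touching nothing.
It also fails if it takes over 40 s, if anything falls off the work surface, if the arm or the gripper's body presses on something with over 40 N, if the wrist force passes 120 N, or if a joint passes its speed limit or range.

## Working session

There is one attempt and no reset: what is moved stays moved. The work goes in short steps, Python scripts to look and compute and a tool call to move; the robot and the scene stay as the last step left them, time stands still between calls to the robot, and variables do not carry over. Pictures are saved under pics/ and viewed, at most 10 in all, crops included, and the job is handed in when it is done.

Besides the shell and the picture viewer there is one more tool, called as name(argument=value, ...) on one line, values as JSON. carry_out: Moves the arm, as the interface text tells. Its arguments: {"type":"object","properties":{"plan":{"type":"array"},"squeeze":{"type":"number"}},"required":["plan"]}

```bash
mkdir -p pics
cat > h.py <<'E'
import numpy as np,cv2
from rig import arm,eyes
def grab(n,tag):
    d=eyes.get_image(n); cv2.imwrite(f'pics/{tag}.png',d['img'][:,:,::-1]); np.save(f'pics/{tag}.npy',d,allow_pickle=True); return d
def load(tag): return np.load(f'pics/{tag}.npy',allow_pickle=True).item()
def ray(d,u,v):
    r=np.array([(u-d['cx'])/d['fx'],-(v-d['cy'])/d['fy'],-1.]); return np.array(d['position']),np.array(d['orientation'])@r
def plane(d,u,v,z):
    p,r=ray(d,u,v); return p+r*(z-p[2])/r[2]
def dep(d,u,v):
    p,r=ray(d,u,v); return p+r*d['depth'][int(v),int(u)]
def tri(d1,a,d2,b):
    p,r=ray(d1,*a);q,s=ray(d2,*b); t=np.linalg.lstsq(np.c_[r,-s],q-p,rcond=None)[0]; A=p+r*t[0];B=q+s*t[1]; return (A+B)/2,np.linalg.norm(A-B)
E
python3 - <<'E'
from h import *
for n in('top','side'):
    d=grab(n,n+'0'); print({k:v for k,v in d.items() if k not in('img','depth')})
o=arm.get_obs();print(o['eef_pos'],o['tool_rot'],o['time_s'],o['finger_gap'])
E
```

```text
{'fx': 533.6028464481122, 'fy': 533.6028464481122, 'cx': 282.27172448439035, 'cy': 216.4895281430015, 'position': array([0.43957355, 0.02077061, 0.88916927]), 'orientation': array([[-0.01001677,  0.99362087, -0.11232648],
       [-0.99993031, -0.00925126,  0.00733423],
       [ 0.00624829,  0.11239212,  0.99364429]])}
{'fx': 413.0272382227708, 'fy': 413.0272382227708, 'cx': 268.87606072975404, 'cy': 205.7278854472991, 'position': array([ 0.28745976, -0.42295744,  0.47937861]), 'orientation': array([[ 0.86015174,  0.31556909, -0.40069333],
       [-0.50964664,  0.50100254, -0.69946891],
       [-0.01998239,  0.8058614 ,  0.59176693]])}
[ 0.31440015 -0.65283127  0.23985916] [[ 9.00924967e-01  4.33974302e-01 -7.13771912e-04]
 [ 4.33974868e-01 -9.00924212e-01  1.17384657e-03]
 [-1.33635151e-04 -1.36730676e-03 -9.99999056e-01]] 0.1 0.09297235700763203
```

View pics/top0.png

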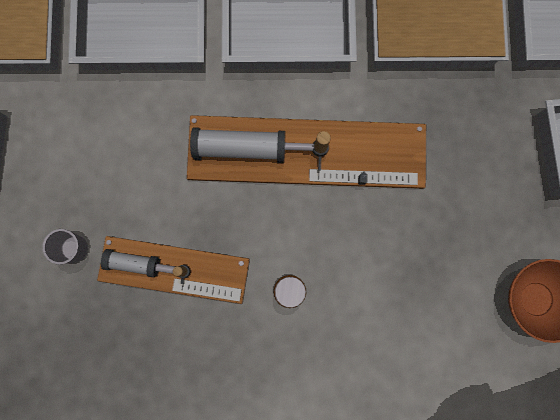

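View pics/side0.png

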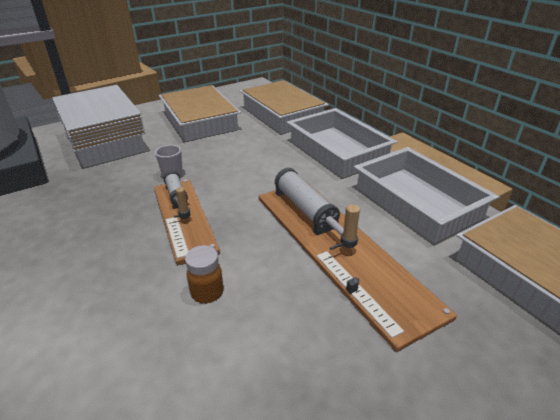

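The top view shows the long scale with its grip top near (323,137) and the clip near (363,178); it pulls to the right, which is world -y. In the side view the grip top is near (352,208) and the clip near (352,282). The short scale lies nearer the robot. Next I'll measure from enlarged crops.

Run:
```python
from h import *
t=load('top0')['img'];s=load('side0')['img']
a=cv2.resize(t[110:195,300:385],None,fx=4.7,fy=4.7,interpolation=cv2.INTER_CUBIC)
b=cv2.resize(s[200:300,310:410],(400,400),interpolation=cv2.INTER_CUBIC)
a=cv2.resize(a,(400,400));cv2.imwrite('pics/c1.png',np.hstack([a,b])[:,:,::-1])
# board mask: saturated orange
for n in('top0','side0'):
    d=load(n);h=cv2.cvtColor(d['img'],cv2.COLOR_RGB2HSV);m=cv2.inRange(h,(5,110,50),(18,255,255))
    if n=='top0': m[:100]=0;m[200:]=0;m[:,:180]=0;m[:,435:]=0
    else: m[:185]=0;m[:,:250]=0;m[:,452:]=0
    m=cv2.morphologyEx(m,cv2.MORPH_CLOSE,np.ones((5,5)))
    c=max(cv2.findContours(m,0,2)[0],key=cv2.contourArea);hu=cv2.convexHull(c)
    q=cv2.approxPolyDP(hu,6,True)[:,0];print(n,[(tuple(p),plane(d,*p,.012).round(4)) for p in q])
```

```text
top0 [((np.int32(190), np.int32(116)), array([0.7109, 0.1684, 0.012 ])), ((np.int32(425), np.int32(124)), array([ 0.6938, -0.2285,  0.012 ])), ((np.int32(425), np.int32(186)), array([ 0.5877, -0.2243,  0.012 ])), ((np.int32(187), np.int32(178)), array([0.6047, 0.1724, 0.012 ]))]
side0 [((np.int32(259), np.int32(196)), array([0.604 , 0.1679, 0.012 ])), ((np.int32(275), np.int32(191)), array([0.6398, 0.1659, 0.012 ])), ((np.int32(357), np.int32(228)), array([ 0.702, -0.011,  0.012])), ((np.int32(451), np.int32(310)), array([ 0.6945, -0.2205,  0.012 ])), ((np.int32(451), np.int32(320)), array([ 0.6806, -0.2322,  0.012 ])), ((np.int32(395), np.int32(350)), array([ 0.5814, -0.2269,  0.012 ]))]
```

View pics/c1.png

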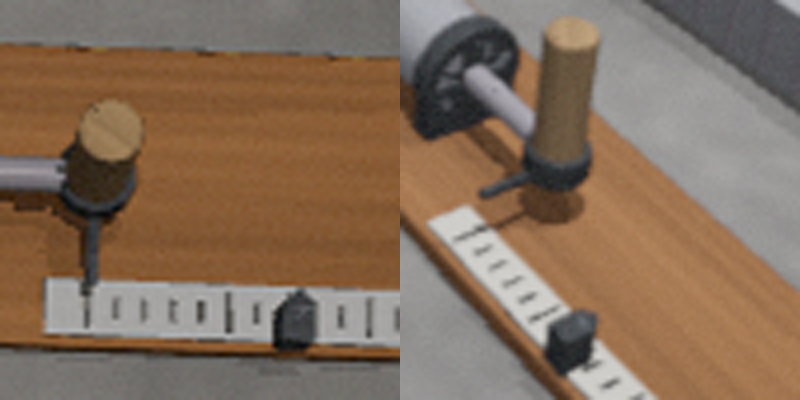

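The crop shows the grip's top disc at (323.2,137.2) in top and (352.6,207.9) in side. The clip top is at about (362.7,176.5) in top and (352.6,280.9) in side. The pointer sticks out towards the rule.

Run:
```python
from h import *
T=load('top0');S=load('side0')
g,e=tri(T,(323.2,137.2),S,(352.6,207.9));c,f=tri(T,(362.7,176.5),S,(352.6,280.9));print('grip top',g,e,'clip',c,f)
gp=plane(T,323.2,137.2,.102);cp=plane(T,362.7,176.5,.032);print(gp,cp,plane(S,352.6,207.9,.102),plane(S,352.6,280.9,.032))
ax=np.array([.0171,.397,0]);ax2=np.array([.017,.3967,0]);x=(ax+ax2);x/=np.linalg.norm(x);y=np.cross([0,0,1],x)
print('axis',x,y)
for G,C in((g,c),(gp,cp)):
    print('along pull',-(C-G)@x*1e3,'side',(C-G)@y*1e3)
o=arm.get_obs();R=np.array(o['tool_rot']);tgt=gp.copy();tgt[2]=.18
print('yaw tool x',np.degrees(np.arctan2(R[1,0],R[0,0])),'d tool mm',R.T@(tgt-o['eef_pos'])*1e3)
print('angles of x axis',np.degrees(np.arctan2(x[1],x[0])))
```

```text
grip top [ 0.64908363 -0.04832021  0.10068081] 0.00046562851956685096 clip [ 0.60096091 -0.11757536  0.03018633] 0.0007030060018037429
[ 0.64852811 -0.04807823  0.102     ] [ 0.60092738 -0.11747303  0.032     ] [ 0.64807038 -0.04968615  0.102     ] [ 0.59934616 -0.11868894  0.032     ]
axis [0.04292374 0.99907835 0.        ] [-0.99907835  0.04292374  0.        ]
along pull 71.2569286080656 side 45.10567911426744
along pull 71.3740399572717 side 44.57817576616933
yaw tool x 25.72008131928631 d tool mm [ 563.47984354 -399.75185575   60.3304972 ]
angles of x axis 87.53989507353916
```

carry_out(plan=[[-0.29,38,-24,0,0,0,0.0984],[-0.29,38,-24,0,0,0,0.0984],[-0.29,38,-24,0,0,0,0.0984],[-0.29,38,-24,0,0,0,0.0984],[-0.29,38,-24,0,0,0,0.0984]], squeeze=35)

```text
time_s: 0.6
eef_pos: [0.4678, -0.4896, 0.2405]
tool_rot: [[0.999, -0.048, -0.001], [-0.048, -0.999, 0.001], [-0.001, -0.001, -1.0]]
ft_force: [0.6, -0.1, -0.2]
finger_gap: 0.0612
finger_force: 0.0
```

```bash
cat > st.py <<'E'
from h import *
import sys
G=np.array([.6487,-.0484,.076]);x=np.array([.04292,.99908,0])
o=arm.get_obs();R=np.array(o['tool_rot']);p=np.array(o['eef_pos'])
print('t',o['time_s'],'p',p.round(4),'gap',o['finger_gap'],'F',np.round(o['ft_force'],1),'ff',o['finger_force'])
print('yaw y',np.degrees(np.arctan2(R[1,1],R[0,1])),'tilt',R[:,2].round(4))
gp=p+R[:,2]*.003
print('to grip, tool mm',(R.T@(G-gp)*1e3).round(1),'out mm',-(gp-G)@x*1e3)
E
python3 st.py
```

```text
t 0.6 p [ 0.4678 -0.4896  0.2405] gap 0.06124981966848936 F [ 0.6 -0.1 -0.2] ff 0.0
yaw y -92.72754579864183 tilt [-5.e-04  6.e-04 -1.e+00]
to grip, tool mm [ 159.8 -449.2  161.6] out mm 448.5177805737192
```

carry_out(plan=[[-0.29,16,-45,0,0,0,0],[-0.29,16,-45,0,0,0,0],[-0.29,16,-45,0,0,0,0],[-0.29,16,-45,0,0,0,0],[-0.29,16,-45,0,0,0,0]])

```text
time_s: 1.1
eef_pos: [0.5571, -0.2679, 0.2404]
tool_rot: [[0.999, -0.043, -0.0], [-0.043, -0.999, 0.0], [-0.0, -0.0, -1.0]]
ft_force: [0.7, 0.1, 0.1]
finger_gap: 0.0597
finger_force: 0.0
```

carry_out(plan=[[-0.29,16,-45,0,0,0,0],[-0.29,16,-45,0,0,0,0],[-0.29,16,-45,0,0,0,0],[-0.29,16,-45,0,0,0,0],[-0.29,0,0,20,0,0,0]])

```text
time_s: 1.6
eef_pos: [0.6323, -0.0841, 0.2219]
tool_rot: [[0.999, -0.033, 0.005], [-0.033, -0.999, 0.004], [0.005, -0.004, -1.0]]
ft_force: [-0.1, 0.7, -0.2]
finger_gap: 0.0601
finger_force: 0.0
```

carry_out(plan=[[-0.29,0,0,20,0,0,0],[-0.29,0,0,0,0,0,0]])

```text
time_s: 1.8
eef_pos: [0.627, -0.0919, 0.198]
tool_rot: [[0.999, -0.042, -0.005], [-0.042, -0.999, 0.0], [-0.005, -0.0, -1.0]]
ft_force: [-0.6, -1.3, 0.8]
finger_gap: 0.0598
finger_force: 0.0
```

```bash
python3 st.py
python3 - <<'E'
from h import *
d=grab('side','s1');a=grab('top','t1')
cv2.imwrite('pics/c2.png',np.hstack([cv2.resize(d['img'][120:320,270:470],(400,400)),cv2.resize(a['img'][60:210,250:400],(400,400))])[:,:,::-1])
E
```

```text
t 1.8 p [ 0.627  -0.0919  0.198 ] gap 0.05978293362276841 F [-0.6 -1.3  0.8] ff 0.0
yaw y -92.40500417971388 tilt [-4.8e-03  3.0e-04 -1.0e+00]
to grip, tool mm [ 20.4 -44.4 118.9] out mm 44.41041090123456
```

View pics/c2.png

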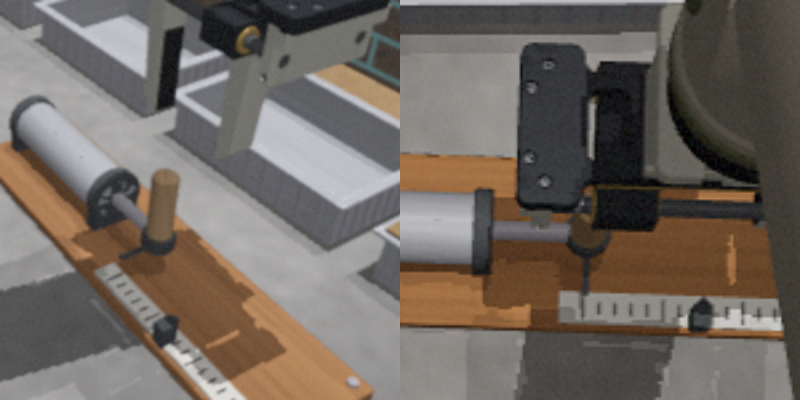

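The side and top crops show the open fingers above the grip, closing along the pull. They are still about 44 mm short towards the tube, which agrees with the numbers.

carry_out(plan=[[-0.29,7,-15,10,0,0,0],[-0.29,7,-15,10,0,0,0],[-0.29,6,-14,10,0,0,0],[-0.29,0,0,0,0,0,0],[-0.29,0,0,0,0,0,0]])

```text
time_s: 2.4
eef_pos: [0.6503, -0.0489, 0.17]
tool_rot: [[0.999, -0.042, -0.001], [-0.042, -0.999, -0.0], [-0.001, 0.0, -1.0]]
ft_force: [-0.5, 0.2, 0.3]
finger_gap: 0.0603
finger_force: 0.0
```

```bash
python3 st.py
python3 - <<'E'
from h import *
d=grab('side','s2')
cv2.imwrite('pics/c3.png',cv2.resize(d['img'][130:270,270:410],(600,600),interpolation=2)[:,:,::-1])
E
```

```text
t 2.4 p [ 0.6503 -0.0489  0.17  ] gap 0.06025098574144451 F [-0.5  0.2  0.3] ff 0.0
yaw y -92.38760655501797 tilt [-1.1e-03 -2.0e-04 -1.0e+00]
to grip, tool mm [-1.5 -0.4 91. ] out mm 0.42477863722911685
```

View pics/c3.png

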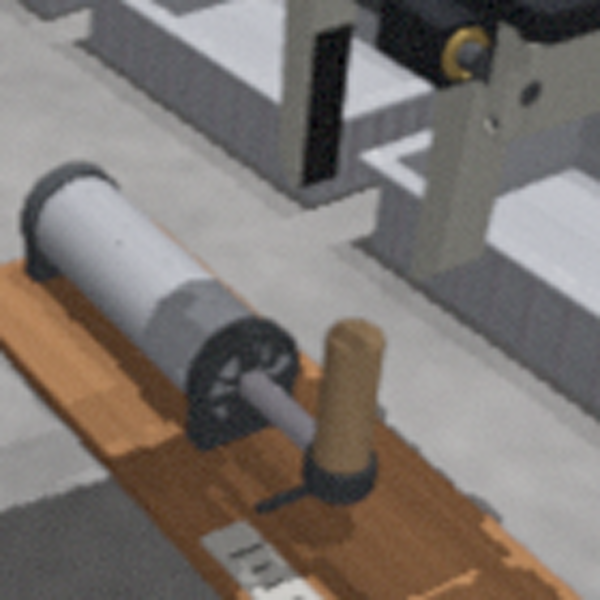

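The crop shows the fingers centred above the post in both directions, so I'll descend and close.

carry_out(plan=[[-0.29,-1,0,25,0,0,0],[-0.29,0,0,25,0,0,0],[-0.29,0,0,25,0,0,0],[-0.29,0,0,14,0,0,0],[-0.29,0,0,0,0,0,0]])

```text
time_s: 2.95
eef_pos: [0.6484, -0.0503, 0.0802]
tool_rot: [[0.999, -0.044, -0.003], [-0.044, -0.999, -0.0], [-0.003, 0.0, -1.0]]
ft_force: [-0.7, -0.1, -0.6]
finger_gap: 0.0601
finger_force: 0.0
```

carry_out(plan=[[0,0,0,0,0,0,0],[0.3,0,0,0,0,0,0],[0.5,0,0,0,0,0,0],[0.7,0,0,0,0,0,0],[1,0,0,0,0,0,0]])

```text
time_s: 3.45
eef_pos: [0.6496, -0.0496, 0.0821]
tool_rot: [[0.999, -0.043, 0.001], [-0.043, -0.999, 0.0], [0.001, -0.0, -1.0]]
ft_force: [0.7, -0.1, 0.4]
finger_gap: 0.0245
finger_force: 0.0
```

carry_out(plan=[[1,0,0,0,0,0,0],[1,0,0,0,0,0,0],[1,0,0,0,0,0,0]])

```text
time_s: 3.75
eef_pos: [0.6496, -0.0492, 0.082]
tool_rot: [[0.999, -0.043, 0.0], [-0.043, -0.999, 0.0], [0.0, -0.0, -1.0]]
ft_force: [-0.6, 1.7, 6.4]
finger_gap: 0.0215
finger_force: 35.0
```

```bash
python3 st.py
```

```text
t 3.75 p [ 0.6496 -0.0492  0.082 ] gap 0.021457281187987242 F [-0.6  1.7  6.4] ff 35.00120759010315
yaw y -92.45594801463689 tilt [ 4.e-04  4.e-04 -1.e+00]
to grip, tool mm [-0.9 -0.8  3. ] out mm 0.8108683786784233
```

Gripped: 21.5 mm gap at 35 N. I'll pull most of the way smoothly, then look.

carry_out(plan=[[1,0,8,0,0,0,0],[1,0,14,0,0,0,0],[1,0,14,0,0,0,0],[1,0,14,0,0,0,0],[1,0,10,0,0,0,0]])

```text
time_s: 4.25
eef_pos: [0.6469, -0.1084, 0.082]
tool_rot: [[0.999, -0.042, 0.0], [-0.042, -0.999, 0.002], [-0.0, -0.002, -1.0]]
ft_force: [-1.7, 7.9, 7.0]
finger_gap: 0.0214
finger_force: 35.0
```

carry_out(plan=[[1,0,6,0,0,0,0],[1,0,3,0,0,0,0],[1,0,0,0,0,0,0],[1,0,0,0,0,0,0]])

```text
time_s: 4.65
eef_pos: [0.6466, -0.1163, 0.082]
tool_rot: [[0.999, -0.042, -0.0], [-0.042, -0.999, 0.002], [-0.0, -0.002, -1.0]]
ft_force: [-2.1, 7.8, 7.1]
finger_gap: 0.0217
finger_force: 35.0
```

```bash
python3 st.py
python3 - <<'E'
from h import *
d=grab('side','s3');a=grab('top','t3')
cv2.imwrite('pics/c4.png',np.hstack([cv2.resize(d['img'][220:310,310:400],(400,400),interpolation=2),cv2.resize(a['img'][130:200,325:395],(400,400),interpolation=2)])[:,:,::-1])
E
```

```text
t 4.65 p [ 0.6466 -0.1163  0.082 ] gap 0.021735989355804262 F [-2.1  7.8  7.1] ff 35.00591218471527
yaw y -92.38921553596629 tilt [-0.      0.0024 -1.    ]
to grip, tool mm [ -0.7 -67.9   3.2] out mm 67.92077671228742
```

View pics/c4.png

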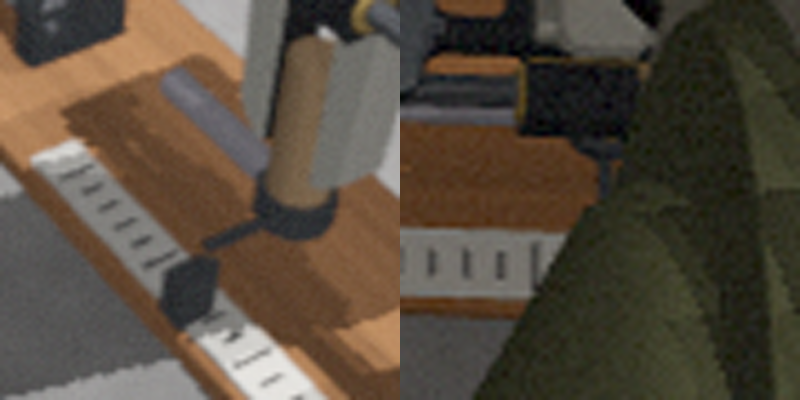

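The side crop shows the pointer tip at (355.7,274.3), almost at the clip's point at about (358.5,278). It needs a little more pull, so I'll compute how much from both views.

Run:
```python
from h import *
T=load('top0');S=load('side0');S3=load('s3')
x=np.array([.04292,.99908,0]);y=np.array([-.99908,.04292,0]);G=np.array([.6487,-.0484,.076])
def show(n,P):print(n,'out',-(P-G)@x*1e3,'side',(P-G)@y*1e3,'z',P[2]*1e3)
p,e=tri(T,(318.3,170.6),S,(330.6,247.9));show('pointer home',p);print(e)
a,e=tri(T,(363.3,171.4),S,(358.5,278.3));show('clip apex',a);print(e)
for z in(.032,.036,p[2]): show('pointer now',plane(S3,355.7,274.3,z))
for n,d in(('before',S),('now',S3)):   # dark clip blob in side
    g=cv2.cvtColor(d['img'],cv2.COLOR_RGB2GRAY)[262:300,335:375];m=(g<75).astype(np.uint8)
    k,l,s,c=cv2.connectedComponentsWithStats(m);print(n,[(s[i].tolist(),c[i]+[335,262]) for i in range(1,k) if s[i,4]>20])
g=cv2.cvtColor(T['img'],cv2.COLOR_RGB2GRAY)[165:190,350:376];m=(g<75).astype(np.uint8)
print('top clip cols by row');
for r in range(25):
    w=np.where(m[r])[0]
    if len(w):print(r+165,w.min()+350,w.max()+350)
```

```text
pointer home out -0.9062358181017051 side 36.16714049761144 z 33.9415261535429
0.0037091955308327395
clip apex out 72.14501469959872 side 35.86865693502684 z 31.796184348739263
0.0008101294895308415
pointer now out 63.94425093630297 side 34.15223755161171 z 31.99999999999997
pointer now out 66.85697872132663 side 36.93001593273827 z 35.99999999999992
pointer now out 65.35803522949658 side 35.500519895537494 z 33.941526153542846
before [([0, 19, 17, 19, 61], array([342.52459016, 290.70491803])), ([11, 20, 13, 12, 94], array([351.35106383, 287.29787234]))]
now [([0, 0, 40, 38, 737], array([358.37042062, 278.57530529]))]
top clip cols by row
172 363 363
173 362 364
174 360 366
175 359 362
176 358 366
177 359 366
178 358 366
179 358 366
180 358 366
181 358 366
182 358 365
183 358 372
184 358 364
185 350 367
186 358 375
```

Run:
```python
from h import *
T=load('top0');x=np.array([.04292,.99908,0]);y=np.array([-.99908,.04292,0]);G=np.array([.6487,-.0484,.076])
g=255-cv2.cvtColor(T['img'],cv2.COLOR_RGB2GRAY).astype(float)
def cen(r,a,b):
    w=g[r,a:b+1]; w=np.clip(w-(w[0]+w[-1])/2-15,0,None); return (w*np.arange(a,b+1)).sum()/w.sum()
def edges(r,a,b):
    w=g[r,a:b+1];h=(w.max()+w.min())/2;i=np.where(w>h)[0];l,k=i[0],i[-1]
    return a+l-(w[l]-h)/(w[l]-w[l-1]),a+k+(w[k]-h)/(w[k]-w[k+1])
for r in range(158,171):
    u=cen(r,313,324);P=plane(T,u,r,.034);print('ptr',r,round(u,2),round(-(P-G)@x*1e3,2),round((P-G)@y*1e3,1))
for r in range(172,183):
    l,k=edges(r,354,370);u=(l+k)/2;P=plane(T,u,r,.032);print('clip',r,round(l,2),round(k,2),round(-(P-G)@x*1e3,2),round((P-G)@y*1e3,1))
```

```text
ptr 158 318.02 -2.76 17.0
ptr 159 318.05 -2.67 18.6
ptr 160 318.03 -2.66 20.3
ptr 161 318.0 -2.67 22.0
ptr 162 318.17 -2.34 23.6
ptr 163 318.27 -2.14 25.3
ptr 164 317.93 -2.66 26.9
ptr 165 317.8 -2.82 28.6
ptr 166 318.0 -2.46 30.3
ptr 167 318.34 -1.86 31.9
ptr 168 318.44 -1.65 33.6
ptr 169 318.66 -1.25 35.2
ptr 170 318.29 -1.82 36.9
clip 172 362.01 364.55 71.89 37.3
clip 173 360.57 365.68 71.66 38.9
clip 174 359.48 366.85 71.76 40.6
clip 175 353.7 366.54 66.81 42.4
clip 176 353.88 366.49 66.94 44.1
clip 177 353.9 366.42 66.92 45.7
clip 178 353.85 366.48 66.96 47.4
clip 179 357.52 366.63 70.11 48.9
clip 180 357.49 366.57 70.06 50.6
clip 181 357.51 366.56 70.1 52.2
clip 182 357.45 366.14 69.73 53.9
```

carry_out(plan=[[1,0,2,0,0,0,0],[1,0,2,0,0,0,0],[1,0,0,0,0,0,0]])

```text
time_s: 5.05
eef_pos: [0.6464, -0.1202, 0.082]
tool_rot: [[0.999, -0.041, -0.0], [-0.041, -0.999, 0.002], [-0.0, -0.002, -1.0]]
ft_force: [-1.5, 7.6, 7.3]
finger_gap: 0.0215
finger_force: 35.0
```

```bash
python3 st.py
python3 - <<'E'
from h import *
d=grab('side','s4')
cv2.imwrite('pics/c5.png',cv2.resize(d['img'][250:300,330:390],(720,600),interpolation=2)[:,:,::-1])
E
```

```text
t 5.05 p [ 0.6464 -0.1202  0.082 ] gap 0.021542999834267298 F [-1.5  7.6  7.3] ff 35.006012320518494
yaw y -92.37536325257524 tilt [-1.0e-04  2.5e-03 -1.0e+00]
to grip, tool mm [ -0.6 -71.8   3.1] out mm 71.78491112405602
```

View pics/c5.png

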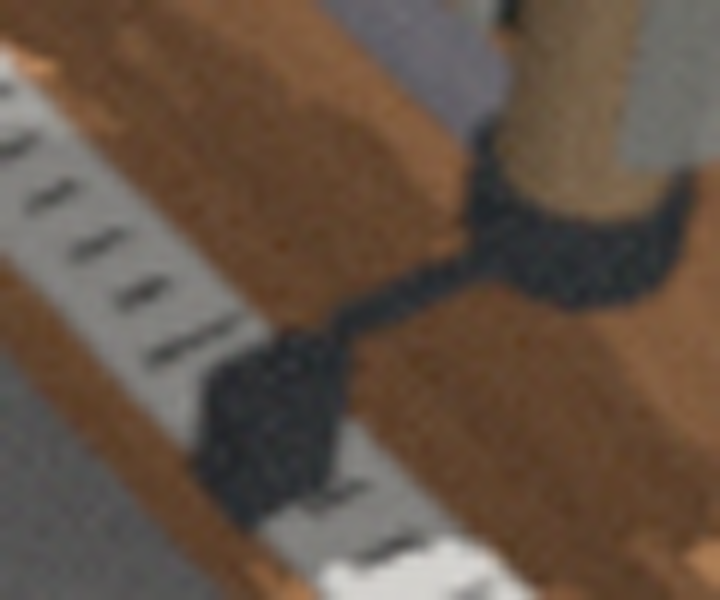

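The crop shows the pointer tip at crop (335,320), meeting the clip's point at about (341,344). I'll nudge it 1 mm further and hold for over two seconds.

carry_out(plan=[[1,0,1,0,0,0,0],[1,0,0,0,0,0,0],[1,0,0,0,0,0,0],[1,0,0,0,0,0,0],[1,0,0,0,0,0,0]])

```text
time_s: 5.6
eef_pos: [0.6464, -0.1209, 0.082]
tool_rot: [[0.999, -0.041, -0.0], [-0.041, -0.999, 0.003], [-0.0, -0.003, -1.0]]
ft_force: [-2.5, 8.0, 7.1]
finger_gap: 0.0215
finger_force: 35.0
```

carry_out(plan=[[1,0,0,0,0,0,0],[1,0,0,0,0,0,0],[1,0,0,0,0,0,0],[1,0,0,0,0,0,0],[1,0,0,0,0,0,0]])

```text
time_s: 6.1
eef_pos: [0.6463, -0.1209, 0.082]
tool_rot: [[0.999, -0.041, -0.0], [-0.041, -0.999, 0.003], [-0.0, -0.003, -1.0]]
ft_force: [-1.6, 8.5, 7.3]
finger_gap: 0.0214
finger_force: 35.0
```

carry_out(plan=[[1,0,0,0,0,0,0],[1,0,0,0,0,0,0],[1,0,0,0,0,0,0],[1,0,0,0,0,0,0],[1,0,0,0,0,0,0]])

```text
time_s: 6.6
eef_pos: [0.6463, -0.1209, 0.082]
tool_rot: [[0.999, -0.041, -0.0], [-0.041, -0.999, 0.003], [-0.0, -0.003, -1.0]]
ft_force: [-1.9, 7.2, 7.3]
finger_gap: 0.0215
finger_force: 35.0
```

carry_out(plan=[[1,0,0,0,0,0,0],[1,0,0,0,0,0,0],[1,0,0,0,0,0,0],[1,0,0,0,0,0,0],[1,0,0,0,0,0,0]])

```text
time_s: 7.1
eef_pos: [0.6464, -0.1209, 0.082]
tool_rot: [[0.999, -0.041, -0.0], [-0.041, -0.999, 0.003], [-0.0, -0.003, -1.0]]
ft_force: [-1.6, 7.4, 7.3]
finger_gap: 0.0214
finger_force: 35.0
```

carry_out(plan=[[1,0,0,0,0,0,0],[1,0,0,0,0,0,0],[1,0,0,0,0,0,0],[1,0,0,0,0,0,0],[1,0,0,0,0,0,0]])

```text
time_s: 7.6
eef_pos: [0.6464, -0.1209, 0.082]
tool_rot: [[0.999, -0.041, -0.0], [-0.041, -0.999, 0.003], [-0.0, -0.003, -1.0]]
ft_force: [-2.1, 8.2, 6.1]
finger_gap: 0.0219
finger_force: 35.0
```

carry_out(plan=[[1,0,0,0,0,0,0],[1,0,0,0,0,0,0],[1,0,0,0,0,0,0],[1,0,0,0,0,0,0],[1,0,0,0,0,0,0]])

```text
time_s: 8.1
eef_pos: [0.6463, -0.1209, 0.082]
tool_rot: [[0.999, -0.041, -0.0], [-0.041, -0.999, 0.003], [-0.0, -0.003, -1.0]]
ft_force: [-1.0, 7.8, 6.8]
finger_gap: 0.0218
finger_force: 35.0
```

```bash
python3 st.py
```

```text
t 8.1 p [ 0.6463 -0.1209  0.082 ] gap 0.021804142339148198 F [-1.   7.8  6.8] ff 35.006632804870605
yaw y -92.36826999068985 tilt [-2.0e-04  2.6e-03 -1.0e+00]
to grip, tool mm [ -0.6 -72.5   3.2] out mm 72.55603880355217
```

Held steady for more than 2.5 s. Now I'll ease it back.

carry_out(plan=[[1,0,-3,0,0,0,0],[1,0,-5,0,0,0,0],[1,0,-5,0,0,0,0],[1,0,-5,0,0,0,0],[1,0,-5,0,0,0,0]])

```text
time_s: 8.6
eef_pos: [0.6474, -0.0984, 0.082]
tool_rot: [[0.999, -0.042, 0.0], [-0.042, -0.999, 0.002], [0.0, -0.002, -1.0]]
ft_force: [-0.7, 6.3, 6.2]
finger_gap: 0.0218
finger_force: 35.0
```

carry_out(plan=[[1,0,-5,0,0,0,0],[1,0,-5,0,0,0,0],[1,0,-5,0,0,0,0],[1,0,-5,0,0,0,0],[1,0,-5,0,0,0,0]])

```text
time_s: 9.1
eef_pos: [0.6485, -0.0741, 0.082]
tool_rot: [[0.999, -0.042, 0.0], [-0.042, -0.999, 0.001], [0.0, -0.001, -1.0]]
ft_force: [-0.7, 3.6, 5.5]
finger_gap: 0.0215
finger_force: 35.0
```

carry_out(plan=[[1,0,-5,0,0,0,0],[1,0,-5,0,0,0,0],[1,0,-5,0,0,0,0],[1,0,-4,0,0,0,0],[1,0,-3,0,0,0,0]])

```text
time_s: 9.6
eef_pos: [0.6494, -0.0526, 0.082]
tool_rot: [[0.999, -0.042, 0.0], [-0.042, -0.999, 0.001], [0.0, -0.001, -1.0]]
ft_force: [-1.0, 2.5, 5.7]
finger_gap: 0.0216
finger_force: 35.0
```

carry_out(plan=[[1,0,-2,0,0,0,0],[1,0,-1,0,0,0,0],[1,0,-1,0,0,0,0],[1,0,0,0,0,0,0],[1,0,0,0,0,0,0]])

```text
time_s: 10.1
eef_pos: [0.6496, -0.0493, 0.082]
tool_rot: [[0.999, -0.043, 0.0], [-0.043, -0.999, 0.0], [0.0, -0.0, -1.0]]
ft_force: [-1.7, 1.2, 6.4]
finger_gap: 0.0216
finger_force: 35.0
```

```bash
python3 st.py
```

```text
t 10.1 p [ 0.6496 -0.0493  0.082 ] gap 0.021630756979704797 F [-1.7  1.2  6.4] ff 35.00124514102936
yaw y -92.45916805577971 tilt [ 4.e-04  3.e-04 -1.e+00]
to grip, tool mm [-0.9 -0.8  3. ] out mm 0.821092988659071
```

Nearly home. I'll press 1 mm at a time towards the stop until the force reverses.

carry_out(plan=[[1,0,-1,0,0,0,0],[1,0,0,0,0,0,0],[1,0,-1,0,0,0,0],[1,0,0,0,0,0,0]])

```text
time_s: 10.5
eef_pos: [0.6496, -0.0491, 0.082]
tool_rot: [[0.999, -0.044, 0.001], [-0.044, -0.999, -0.001], [0.001, 0.001, -1.0]]
ft_force: [-0.9, -3.6, 5.0]
finger_gap: 0.0214
finger_force: 35.0
```

The stop is reached: the force has reversed and the arm no longer moves. Time to let go and rise.

carry_out(plan=[[0.3,0,0,0,0,0,0],[0,0,0,0,0,0,0],[-0.29,0,0,0,0,0,0],[-0.29,0,0,0,0,0,0],[-0.29,0,0,0,0,0,0]])

```text
time_s: 11.0
eef_pos: [0.6494, -0.0475, 0.0815]
tool_rot: [[0.999, -0.043, -0.0], [-0.043, -0.999, 0.0], [-0.0, -0.0, -1.0]]
ft_force: [0.1, 0.3, -0.7]
finger_gap: 0.0568
finger_force: 0.0
```

carry_out(plan=[[-0.29,0,0,-10,0,0,0],[-0.29,0,0,-25,0,0,0],[-0.29,0,0,-30,0,0,0],[-0.29,0,0,-30,0,0,0],[-0.29,0,0,-20,0,0,0]])

```text
time_s: 11.5
eef_pos: [0.6501, -0.0478, 0.1995]
tool_rot: [[0.999, -0.043, 0.002], [-0.043, -0.999, -0.0], [0.002, -0.0, -1.0]]
ft_force: [0.0, 0.3, -0.9]
finger_gap: 0.06
finger_force: 0.0
```

carry_out(plan=[[-0.29,0,0,0,0,0,0],[-0.29,0,0,0,0,0,0]])

```text
time_s: 11.7
eef_pos: [0.6494, -0.0476, 0.1971]
tool_rot: [[0.999, -0.043, 0.001], [-0.043, -0.999, 0.0], [0.001, -0.0, -1.0]]
ft_force: [-0.4, -0.0, -0.3]
finger_gap: 0.0602
finger_force: 0.0
```

```bash
python3 st.py
python3 - <<'E'
from h import *
d=grab('side','s5');cv2.imwrite('pics/c6.png',np.hstack([load('side0')['img'][130:330,150:410],d['img'][130:330,150:410]])[:,:,::-1])
E
```

```text
t 11.7 p [ 0.6494 -0.0476  0.1971] gap 0.06021504105805119 F [-0.4 -0.  -0.3] ff 0.0
yaw y -92.46778096541634 tilt [ 9.e-04  1.e-04 -1.e+00]
to grip, tool mm [ -0.8   0.9 118.1] out mm -0.8465259187131846
```

View pics/c6.png

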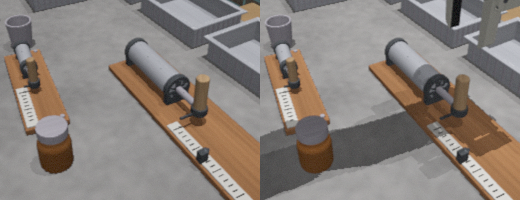

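The before and after crops show the slide back home, the short scale untouched and the gripper clear.

```bash
python3 -c "
from rig import arm
print(arm.close_job())"
```

```text
the job is handed in; nothing more can be done
None
```

I pulled the long scale's slide out about 72 mm, to the clip within about 2 mm by my camera measurements, held it steady for over 2 s, eased it back to the home stop and let go; the short scale was not touched and the job is handed in, with no verdict returned.

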